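# Shingle two slide mailers onto the sloping slide desk

## Robot

A 6-joint arm with a two-finger parallel gripper is mounted at the origin on a cart in front of the work surface, level with it; the furniture and walls round the work are solid. World frame = base frame: x ahead of the robot, y to its left, z up, the work surface at z = 0. Lengths are in m, angles in rad, forces in N, time in s.
With the tool pointing down it reaches from about 0.325 to 0.775 m from the base axis. Payload 5.5 kg.
Tool frame: the origin (TCP) lies midway between the tips of the shut fingers; the grasp point (between the pads) lies 19 mm behind it; z points along the fingers, y is the line along which they close (so a half turn about z gives the same grasp; the last joint's range is limited). The gripper opens to 85 mm and grips with 20 to 120 N. Pads are 22 mm wide; open, the fingers measure 114 mm over their backs; the gripper's body (76 mm by 85 mm) begins 54 mm behind the grasp point. The pads swing forward as they close: fully open they stand 13 mm farther back than shut.
Start: joints at [-1.211, 0.091, 1.231, -0, 1.82, -0.057], TCP at [0.243, -0.549, 0.231] pointing down, gripper open.
Joint ranges: [-2.87, 2.87], [-0.86, 2.18], [0.17, 2.46], [-1.51, 4.65], [0.06, 2.69], [-2.65, 2.65]. Speed limits (rad/s): [2.57, 2.57, 3.01, 3.14, 3.14, 3.14].

## Interface

Orientations are given as a unit quaternion [w, x, y, z].
In Python, from rig import ctrl gives the robot as it stands. The module is installed in compiled form; this text tells all that it offers.
- The arm moves only by the tool carry_out, never from a script. Its argument "series" is one flat list of numbers, 7 for each row, row after row: the shift along the tool's x, y, z as a fraction of full scale, then the turn, a rotation vector about the tool's x, y, z as a fraction of full scale, then the closure, from -1 (fully open) to 1 (shut). In form: [x, y, z, wx, wy, wz, grip, x, y, z, wx, wy, wz, grip, ...]. A call has 1 to 8 rows; each row is the pose to reach, as a shift and turn from the pose commanded when the call began, along the tool's axes at that moment; what a row does not reach only later rows make up. Full scale, the value 1, is 300 mm for a shift and pi/2 rad for a turn. A row lasts 1/12 s, in which the tool goes at most 41.7 mm and 7.16 degrees, less where a joint would pass 70% of its speed; a pose out of reach is approached as far as the arm can. A call with a number of a shift or a turn outside -1 to 1 is refused whole. A call with a gripper value outside its range is refused whole. The fingers move at their own pace and stop on an object; "force" is the grip in N (left out, the last holds). Time passes only in rows, so rows that repeat a pose let the fingers close. It gives the time, the measured TCP pose, the force, the opening and the grip force at its end, in the units of the state.
- ctrl.get_obs(): the state, without advancing time (a new reading comes with each control period).
- ctrl.capture(name): name is "side" or "top"; returns (picture, depth): 384x512x3 uint8, red, green, blue; 384x512 float32, m along the optical axis (not along the pixel's ray), 0 where there is no reading.
- ctrl.camera_info(name): a dict with "fov_y" (degrees; the focal length in pixels is half the picture's height over the tangent of half this angle, whatever the lens; pixels are square), "cx", "cy" (the principal point, pixels), "R" (3x3) and "t" (3): a world point X has camera coordinates R X + t. Camera axes: x right, y down, z forward; pixel columns grow to the right and rows downward; lengths in m; the calibration is good to about 2 mm. A picture is of the moment at which its call begins. camera_info takes no time and is no camera call.
- ctrl.hand_in(): hands the job in; it is judged then, once.
The state is a dict: "clock": time; "q": joint angles; "qd": joint speeds; "tau": joint torques, N m; "ee_pos": TCP position; "orientation": TCP orientation; "contact_force": force on the tool from outside, world axes, zero at the start; "torque": the same for the moment, N m; "finger_gap": opening from 0.0 (shut) to 1.0 (fully open); "gripper_force": force on a finger pad.
Only numpy, scipy, OpenCV 4.12 (cv2) and the standard library are available. Lean on these libraries where they do the work, as an engineer would, in place of code of your own. Each camera call takes 0.05 s, during which the arm holds its last target. There are 200 camera calls.

## Task

Carry on the row of slide mailers that overlap like roof slates on the little sloping desk: take the upper one of the fanned pair from the bench and lay it flat on the row's top mailer, then lay the other on it in the same way. Each goes label up and label end downhill, sides in line with the row, its lower edge just uphill of the raised label frame of the mailer beneath, so that every label stays readable. Leave the two that already lie there where they are.

Things in the scene. Friction and masses are not known exactly. Their poses are not given: they have to be found in the camera images.
- desk: sloping slide desk of folded grey-painted sheet, fixed, 183 mm deep x 84 wide x 152 high, no side walls. Origin: centre of its footprint at bench height; x points horizontally up the slope, y across, z up. The sheet rises at 38 degrees; a toe strip and lip carry the first mailer, so the mailers of the row all lie parallel at 27.4 degrees from level. Microscope close on its left.
- mailer_a: lowest mailer of the row, loose. Every mailer: white plastic, 96 x 40 x 7 mm, 45 g; grey window at the plain end. Origin centre of underside; x from label end (tail, -48 mm) to plain end (head, +48 mm), z out of the top face. At the tail a raised frame, 3.5 mm high, surrounds the label; its upper cross bar ends 36 mm from the tail (x = -12 mm); from there to the head the top is flat.
- mailer_b: second mailer of the row, loose, flush on mailer_a, same axes: shifted 37 mm along mailer_a's x (uphill) and 7 mm along its z, its tail 1 mm behind mailer_a's frame bar (36 mm would touch). The next mailer takes the same step on from mailer_b, and the one after that from it; laid so, its head just reaches the sheet.
- mailer_c: upper mailer of the fanned pair, level, resting on mailer_d, underside 7 mm above the bench, its head overhanging mailer_d's by about 40 mm; size and axes as mailer_a. To be laid first, on mailer_b. The sides of the pair are nearly in line: fingertips that reach lower than its underside clamp mailer_d as well, except at the overhang.
- mailer_d: lower mailer of the fanned pair, flat on the bench, partly under mailer_c (they point the same way within 5 degrees); size and axes as mailer_a. To be laid second, on mailer_c.
- mailer_c_label (a point): centre of mailer_c's label on its top face, 18 mm from the tail on the middle line
- mailer_d_label (a point): centre of mailer_d's label on its top face, 18 mm from the tail on the middle line

How it is judged:
By the outcome, as a careful person would: the job done as asked, in the order asked, and still so for the second after the job is handed in, with the robot touching nothing.
It also fails if it takes over 51 s, if anything falls off the work surface, if the arm or the gripper's body presses on something with over 40 N, if the wrist force passes 120 N, or if a joint passes its speed limit or range.

## Working session

There is one attempt and no reset: what is moved stays moved. The work goes in short steps, Python scripts to look and compute and a tool call to move; the robot and the scene stay as the last step left them, time stands still between calls to the robot, and variables do not carry over. Pictures are saved under pics/ and viewed, at most 10 in all, crops included, and the job is handed in when it is done.

Besides the shell and the picture viewer there is one more tool, called after "Request:" as name(argument=value, ...) on one line, values as JSON. carry_out: Moves the arm, as the interface text tells. Its arguments: {"type":"object","properties":{"series":{"type":"array"},"force":{"type":"number"}},"required":["series"]}

```bash
mkdir -p pics; cat > h.py <<'E'
import numpy as np, cv2
from rig import ctrl
from scipy.spatial.transform import Rotation as Ro
def cam(n):
    c=ctrl.camera_info(n); f=192/np.tan(np.radians(c['fov_y']/2)); return f,c['cx'],c['cy'],np.array(c['R']),np.array(c['t']),c
def pts(n,d):
    f,cx,cy,R,t,_=cam(n); v,u=np.mgrid[:384,:512]
    P=np.stack([(u-cx)/f*d,(v-cy)/f*d,d],-1); return (P-t)@R
def ray(n,u,v,z):
    f,cx,cy,R,t,_=cam(n); o=-R.T@t; r=R.T@np.array([(u-cx)/f,(v-cy)/f,1]); return o+r*(z-o[2])/r[2]
def proj(n,X):
    f,cx,cy,R,t,_=cam(n); p=R@np.array(X)+t; return f*p[0]/p[2]+cx,f*p[1]/p[2]+cy
E
ls; python3 - <<'E'
from h import *
print(ctrl.get_obs())
for n in('side','top'):
    im,d=ctrl.capture(n); np.savez(f'pics/{n}0.npz',im=im,d=d); cv2.imwrite(f'pics/{n}0.png',im[:,:,::-1]); print(cam(n), (d>0).mean())
a=[cv2.imread(f'pics/{n}0.png') for n in('side','top')]
E
```

```text
h.py
pics
{'clock': 0.0, 'q': array([-1.21068395e+00,  9.18517894e-02,  1.23190585e+00, -5.93380104e-06,
        1.81980094e+00, -5.67122319e-02]), 'qd': array([-1.46252166e-03, -9.94013383e-05, -8.17818737e-04, -2.73770821e-04,
        2.71831118e-04, -1.65996098e-03]), 'tau': array([-8.53057500e-04, -4.58735561e+01, -4.18022346e+01, -1.45495023e-04,
        1.18545606e-02,  9.34614604e-06]), 'ee_pos': array([ 0.24280299, -0.54836036,  0.23014383]), 'orientation': array([-9.71239710e-04,  9.78360331e-01,  2.06906009e-01, -1.51387382e-04]), 'contact_force': array([ 0.1691771 ,  0.31895603, -0.55227493]), 'torque': array([-0.01956132,  0.04047917, -0.00949942]), 'gripper_force': 0.0, 'finger_gap': 1.000857783530561}
(np.float64(416.0560858006677), 250.18658434755216, 190.99773416491797, array([[-0.88261786, -0.4700863 ,  0.00214361],
       [-0.37130103,  0.6943309 , -0.61647396],
       [ 0.28830758, -0.54490685, -0.78737238]]), array([0.29902039, 0.49133575, 0.56118407]), {'fov_y': 49.544403474478194, 'cx': 250.18658434755216, 'cy': 190.99773416491797, 'R': array([[-0.88261786, -0.4700863 ,  0.00214361],
       [-0.37130103,  0.6943309 , -0.61647396],
       [ 0.28830758, -0.54490685, -0.78737238]]), 't': array([0.29902039, 0.49133575, 0.56118407])}) 0.9947662353515625
(np.float64(382.00263443228374), 256.34662423016306, 184.88233050352366, array([[-0.02693703, -0.9995884 , -0.00987011],
       [-0.98913549,  0.02808019, -0.14429998],
       [ 0.14451775,  0.00587587, -0.98948476]]), array([-0.34092249,  0.55642453,  0.85432788]), {'fov_y': 53.36951620340433, 'cx': 256.34662423016306, 'cy': 184.88233050352366, 'R': array([[-0.02693703, -0.9995884 , -0.00987011],
       [-0.98913549,  0.02808019, -0.14429998],
       [ 0.14451775,  0.00587587, -0.98948476]]), 't': array([-0.34092249,  0.55642453,  0.85432788])}) 0.9958140055338541
```

View pics/side0.png

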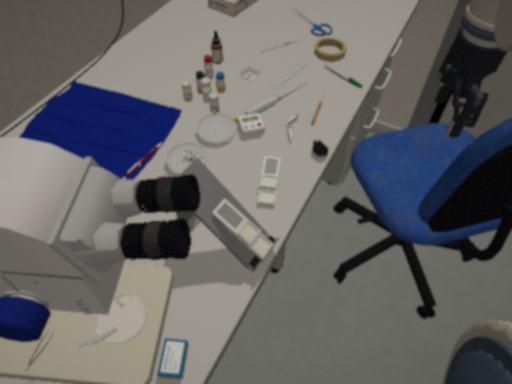

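View pics/top0.png

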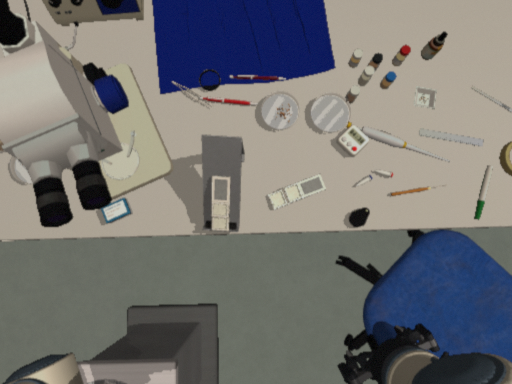

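```bash
python3 - <<'E'
from h import *
t=cv2.imread('pics/top0.png')[125:240,190:340]; s=cv2.imread('pics/side0.png')[140:275,180:300]
t=cv2.resize(t,None,fx=2.6*2,fy=2.6*2,interpolation=cv2.INTER_CUBIC)
cv2.imwrite('pics/c1.png',t)
print(t.shape)
s=cv2.resize(s,None,fx=4.4,fy=4.4,interpolation=cv2.INTER_CUBIC); cv2.imwrite('pics/c2.png',s)
Z=np.load('pics/top0.npz'); P=pts('top',Z['d'])
for v in range(135,240,6): print(v,[tuple((P[v,u]*1000).astype(int)) for u in (207,220,227,240)])
E
```

```text
(598, 780, 3)
135 [(np.int64(637), np.int64(-257), np.int64(152)), (np.int64(637), np.int64(-283), np.int64(150)), (np.int64(680), np.int64(-286), np.int64(-2)), (np.int64(679), np.int64(-318), np.int64(-2))]
141 [(np.int64(627), np.int64(-255), np.int64(144)), (np.int64(626), np.int64(-283), np.int64(144)), (np.int64(626), np.int64(-297), np.int64(142)), (np.int64(625), np.int64(-325), np.int64(144))]
147 [(np.int64(616), np.int64(-254), np.int64(133)), (np.int64(615), np.int64(-282), np.int64(137)), (np.int64(614), np.int64(-297), np.int64(138)), (np.int64(613), np.int64(-324), np.int64(138))]
153 [(np.int64(605), np.int64(-253), np.int64(126)), (np.int64(604), np.int64(-281), np.int64(129)), (np.int64(603), np.int64(-296), np.int64(130)), (np.int64(603), np.int64(-323), np.int64(128))]
159 [(np.int64(595), np.int64(-251), np.int64(113)), (np.int64(593), np.int64(-280), np.int64(120)), (np.int64(592), np.int64(-295), np.int64(120)), (np.int64(591), np.int64(-323), np.int64(120))]
165 [(np.int64(582), np.int64(-250), np.int64(111)), (np.int64(582), np.int64(-279), np.int64(110)), (n
[... 1719 characters left out ...]
-270), np.int64(44)), (np.int64(468), np.int64(-287), np.int64(50)), (np.int64(470), np.int64(-314), np.int64(-1))]
225 [(np.int64(456), np.int64(-239), np.int64(31)), (np.int64(455), np.int64(-270), np.int64(39)), (np.int64(455), np.int64(-286), np.int64(43)), (np.int64(456), np.int64(-313), np.int64(-1))]
231 [(np.int64(444), np.int64(-234), np.int64(-2)), (np.int64(443), np.int64(-265), np.int64(0)), (np.int64(442), np.int64(-282), np.int64(0)), (np.int64(441), np.int64(-313), np.int64(-2))]
237 [(np.int64(439), np.int64(-130), np.int64(-757)), (np.int64(437), np.int64(-188), np.int64(-743)), (np.int64(436), np.int64(-218), np.int64(-747)), (np.int64(435), np.int64(-274), np.int64(-751))]
```

View pics/c1.png

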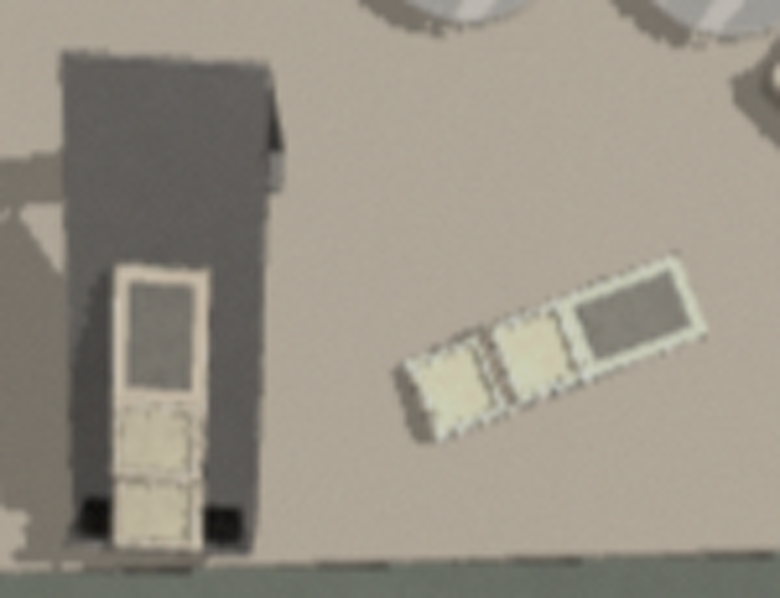

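View pics/c2.png

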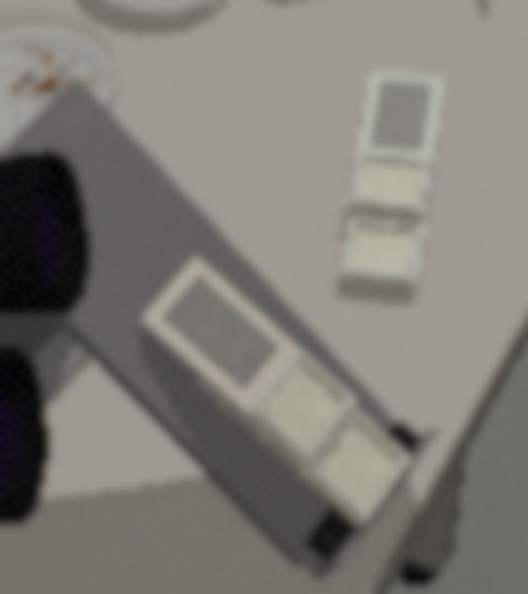

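```bash
cat > m.py <<'E'
from h import *
S=6
def up(im,u0,v0,u1,v1): return cv2.resize(im[v0:v1,u0:u1],None,fx=S,fy=S,interpolation=cv2.INTER_CUBIC)
def full(p,u0,v0): return (np.array(p,float)+.5)/S-.5+np.array([u0,v0])
def blob(im,box,thr):
    g=up(im,*box)[:,:,:3].astype(float).mean(2); m=cv2.morphologyEx((g>thr).astype(np.uint8),cv2.MORPH_CLOSE,np.ones((19,19)))
    c=max(cv2.findContours(m,0,cv2.CHAIN_APPROX_NONE)[0],key=cv2.contourArea); return full(c[:,0,:],box[0],box[1])
def edge(c,n,p,q,z):
    # world points of contour pts near segment p-q (px), on plane fn z -> fitted line
    p,q=np.array(p,float),np.array(q,float); d=(q-p)/np.linalg.norm(q-p); s=(c-p)@d; e=abs((c-p)@np.array([-d[1],d[0]]))
    k=c[(s>0)&(s<np.linalg.norm(q-p))&(e<2.2)]; w=np.array([ray(n,*x,z)[:2] for x in k]); vx,vy,x,y=cv2.fitLine(w.astype(np.float32),cv2.DIST_HUBER,0,.001,.001).ravel()
    return np.array([x,y]),np.degrees(np.arctan2(vy,vx)),len(k)
E
python3 - <<'E'
from m import *
Z=np.load('pics/top0.npz'); im=Z['im'];d=Z['d']
f,cx,cy,R,t,_=cam('top'); print('cam',-R.T@t)
print(im[186,312],im[195,281],im[180,290],im[205,220],im[185,206])
for thr in(185,195):
  c=blob(im,(262,168,332,216),thr); r=cv2.minAreaRect(c.astype(np.float32)); b=cv2.boxPoints(r); print(thr,r); print([np.round(ray('top',*p,.012),4) for p in b])
for thr in (130,):
  c=blob(im,(204,165,240,234),thr); r=cv2.minAreaRect(c.astype(np.float32)); b=cv2.boxPoints(r); print(r, b)
P=pts('top',d)
# plane of window of B
w=P[180:198,217:226].reshape(-1,3); A=np.c_[w[:,:2],np.ones(len(w))]; s=np.linalg.lstsq(A,w[:,2],rcond=None)[0]; print('Bwin plane',s,np.degrees(np.arctan(s[0])),w.mean(0))
w=P[135:175,208:236].reshape(-1,3);A=np.c_[w[:,:2],np.ones(len(w))]; s=np.linalg.lstsq(A,w[:,2],rcond=None)[0]; print('sheet',s,w.mean(0))
w=P[180:193,307:318].reshape(-1,3);print('Cwin',w.mean(0)); w=P[205:225,270:330].reshape(-1,3);print('bench',w.mean(0))
# obstacles near: microscope points
k=(P[:,:,2]>.05)&(P[:,:,0]>.2)&(P[:,:,1]>-.23)&(P[:,:,1]<.2); q=P[k]
for h in np.arange(.05,.5,.05):
  s=q[(q[:,2]>h)&(q[:,2]<h+.05)]; print(round(h,2),len(s),s.min(0) if len(s) else '',s.max(0) if len(s) else '')
E
```

```text
cam [ 0.41773027 -0.36142659  0.92227153]
[132 130 121] [178 175 152] [175 165 151] [187 179 156] [86 84 81]
185 ((304.8167419433594, 187.901611328125), (16.134441375732422, 38.511070251464844), 68.8387451171875)
[array([ 0.5429, -0.4222,  0.012 ]), array([ 0.5743, -0.5101,  0.012 ]), array([ 0.5372, -0.5222,  0.012 ]), array([ 0.5062, -0.4347,  0.012 ])]
195 ((290.14794921875, 196.30340576171875), (9.840312957763672, 4.398975372314453), 57.99420928955078)
[array([ 0.5283, -0.4258,  0.012 ]), array([ 0.5337, -0.435 ,  0.012 ]), array([ 0.5132, -0.4466,  0.012 ]), array([ 0.5079, -0.4375,  0.012 ])]
((220.17886352539062, 202.89834594726562), (18.505605697631836, 55.15970993041992), 0.9094080924987793) [[210.4895  230.32788]
 [211.36496 175.17511]
 [229.86823 175.46881]
 [228.99277 230.62158]]
Bwin plane [-1.79013648 -5.56019663 -0.50174645] -60.81154843654937 [ 0.53204726 -0.27934112  0.09900787]
sheet [-0.61573902 -0.86470639  0.25160468] [ 0.60105447 -0.28431594  0.1273618 ]
Cwin [ 0.54399533 -0.48948975  0.01331712]
bench [ 0.4772225  -0.45763762  0.00303811]
0.05 1101 [ 0.97178945 -0.08065888  0.05004711] [1.01461843 0.14315433 0.09999484]
0.1 353 [ 0.20087945 -0.05076599  0.10003986] [0.98941667 0.11897941 0.14998477]
0.15 1108 [ 0.20001892 -0.10718937  0.15009407] [0.89016895 0.07941152 0.19999815]
0.2 1209 [ 0.20009038 -0.1118606   0.20003906] [0.74252888 0.05371733 0.2499885 ]
0.25 767 [ 0.59214498 -0.10688388  0.25000804] [ 0.73798733 -0.03779882  0.29992733]
0.3 1284 [ 0.44752753 -0.13618155  0.30002806] [ 0.7722697  -0.01503865  0.34999774]
0.35 9952 [ 0.44731168 -0.14269262  0.35002469] [0.77231218 0.03412208 0.39999729]
0.4 3626 [ 0.59747894 -0.08391784  0.40002184] [0.76337854 0.01307466 0.44991436]
0.45 85 [ 0.72457321 -0.02800119  0.45004164] [ 0.74808477 -0.02148596  0.46155356]
```

```bash
cat >> m.py <<'E'
def pairc(im,box,vmin=100,thr=.965):
    g=up(cv2.GaussianBlur(im,(0,0),.6),*box).astype(float); m=((g[:,:,1]/(g[:,:,0]+1)>thr)&(g.mean(2)>vmin)).astype(np.uint8)
    m=cv2.morphologyEx(cv2.morphologyEx(m,cv2.MORPH_CLOSE,np.ones((25,25))),cv2.MORPH_OPEN,np.ones((25,25)))
    c=max(cv2.findContours(m,0,cv2.CHAIN_APPROX_NONE)[0],key=cv2.contourArea); return full(c[:,0,:],box[0],box[1])
E
python3 - <<'E'
from m import *
for n,box in(('top',(255,160,340,222)),('side',(245,145,295,220))):
  im=np.load(f'pics/{n}0.npz')['im']
  for th in(.96,.968):
    c=pairc(im,box,thr=th); r=cv2.minAreaRect(c.astype(np.float32)); b=cv2.boxPoints(r); print(n,th,r)
    for z in(.007,.014): print(z,[tuple(np.round(ray(n,*p,z)[:2],4)) for p in b])
  if n=='top':
    v=up(im,*box).copy(); cc=((c-np.array(box[:2])+.5)*S-.5).astype(int); cv2.polylines(v,[cc],True,(255,0,0),1)
b1=(196,125,248,240); im=np.load('pics/top0.npz')['im']; w=up(im,*b1); c=blob(im,(204,165,240,234),130); cc=((c-np.array(b1[:2])+.5)*S-.5).astype(int); cv2.polylines(w,[cc],True,(255,0,0),1)
o=np.zeros((600,800,3),np.uint8); v=v[:600,:488]; w=w[90:690,:312]; o[:v.shape[0],:v.shape[1]]=v; o[:w.shape[0],488:488+w.shape[1]]=w; cv2.imwrite('pics/o1.png',o[:,:,::-1])
E
```

```text
top 0.96 ((296.89080810546875, 191.1436767578125), (18.662395477294922, 57.720306396484375), 68.19854736328125)
0.007 [(np.float64(0.5304), np.float64(-0.3802)), (np.float64(0.5792), np.float64(-0.512)), (np.float64(0.5363), np.float64(-0.5265)), (np.float64(0.4881), np.float64(-0.3956))]
0.014 [(np.float64(0.5296), np.float64(-0.3801)), (np.float64(0.578), np.float64(-0.5108)), (np.float64(0.5354), np.float64(-0.5253)), (np.float64(0.4876), np.float64(-0.3953))]
top 0.968 ((296.7087707519531, 191.1083526611328), (18.08035659790039, 56.97874450683594), 68.242919921875)
0.007 [(np.float64(0.5302), np.float64(-0.3809)), (np.float64(0.5783), np.float64(-0.511)), (np.float64(0.5367), np.float64(-0.525)), (np.float64(0.4892), np.float64(-0.3957))]
0.014 [(np.float64(0.5294), np.float64(-0.3807)), (np.float64(0.577), np.float64(-0.5098)), (np.float64(0.5358), np.float64(-0.5238)), (np.float64(0.4887), np.float64(-0.3954))]
side 0.96 ((269.5, 181.99996948242188), (49.83332061767578, 74.83332824707031), -0.0)
0.007 [(np.float64(0.5288), np.float64(-0.3312)), (np.float64(0.635), np.float64(-0.5267)), (np.float64(0.5266), np.float64(-0.5847)), (np.float64(0.4349), np.float64(-0.3814))]
0.014 [(np.float64(0.5265), np.float64(-0.3271)), (np.float64(0.6316), np.float64(-0.5207)), (np.float64(0.5243), np.float64(-0.5781)), (np.float64(0.4335), np.float64(-0.3768))]
side 0.968 ((269.5, 182.0), (74.83334350585938, 49.83332824707031), 90.0)
0.007 [(np.float64(0.635), np.float64(-0.5267)), (np.float64(0.5266), np.float64(-0.5847)), (np.float64(0.4349), np.float64(-0.3814)), (np.float64(0.5288), np.float64(-0.3312))]
0.014 [(np.float64(0.6316), np.float64(-0.5207)), (np.float64(0.5243), np.float64(-0.5781)), (np.float64(0.4335), np.float64(-0.3768)), (np.float64(0.5265), np.float64(-0.3271))]
```

View pics/o1.png

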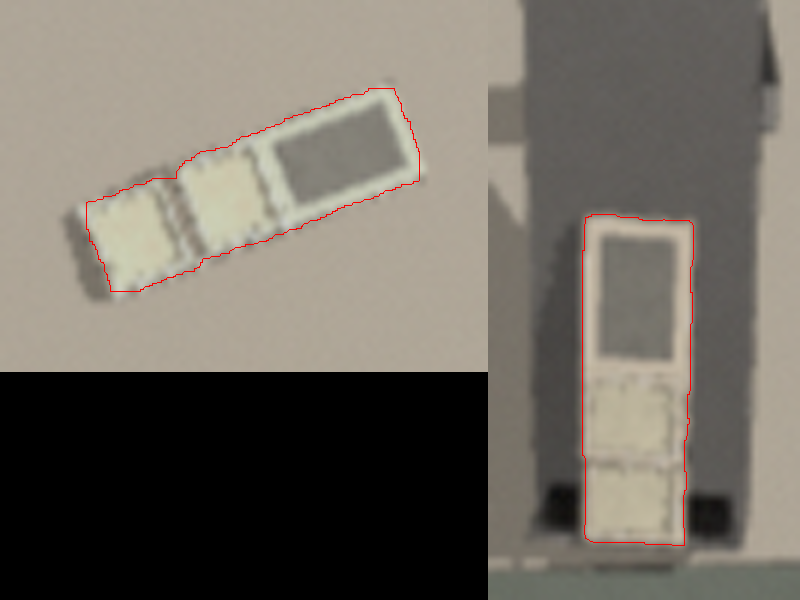

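```bash
python3 - <<'E'
from m import *
def I(l1,l2):
    a,b=[np.array([np.cos(np.radians(l[1])),np.sin(np.radians(l[1]))]) for l in(l1,l2)]
    s=np.linalg.solve(np.c_[a,-b],l2[0]-l1[0]); return l1[0]+a*s[0]
Z=np.load('pics/top0.npz'); im=Z['im']; P=pts('top',Z['d'])
c=pairc(im,(255,160,340,222),thr=.964); F=lambda x,y:full((x,y),255,160)
e1=edge(c,'top',F(225,146),F(375,93),.014); e2=edge(c,'top',F(210,256),F(405,186),.014); e3=edge(c,'top',F(397,97),F(416,170),.014); e4=edge(c,'top',F(88,210),F(108,285),.01); e5=edge(c,'top',F(92,202),F(165,178),.01)
e6=edge(c,'top',F(125,290),F(190,265),.01)
for e in(e1,e2,e3,e4,e5,e6):print(e)
h1,h2=I(e1,e3),I(e2,e3);print('Chead',h1,h2,np.linalg.norm(h1-h2)); print('Dtail',I(e4,e5),I(e4,e6))
# row
c=blob(im,(204,165,240,234),135); G=lambda x,y:full((x-488,y+90),196,125)
z0=.105
L=edge(c,'top',G(585,230),G(585,450),.09);Rr=edge(c,'top',G(693,235),G(688,380),.09);H=edge(c,'top',G(590,216),G(690,221),.105)
print(L,Rr,H)
# desk edges
g=P[181:199,215:227].reshape(-1,3); print('off',np.median(g[:,2]-g[:,0]*np.tan(np.radians(27.4))), np.std(g[:,2]-g[:,0]*np.tan(np.radians(27.4)))/15)
s=P[138:172,208:236].reshape(-1,3); print('sheet off',np.median(s[:,2]-s[:,0]*np.tan(np.radians(38))))
# triangulate B head corners, side picks from crop c2
for cs,ct in(((197,257),I(L,H)),((143,318),I(Rr,H))):
    us=(np.array(cs)+.5)/4.4-.5+[180,140]; ut=proj('top',[*ct,.105])
    o=[];dd=[]
    for n,u in(('side',us),('top',ut)):
        a=ray(n,*u,0.3);b=ray(n,*u,0.);o.append(a);dd.append((b-a)/np.linalg.norm(b-a))
    pass
    print(ct,us,ut)
def tri(us,ut):
    a=ray('side',*us,.3);d1=ray('side',*us,0)-a;b=ray('top',*ut,.3);d2=ray('top',*ut,0)-b
    s=np.linalg.lstsq(np.c_[d1,-d2],b-a,rcond=None)[0]; p,q=a+d1*s[0],b+d2*s[1]; return (p+q)/2,np.linalg.norm(p-q)
S1=lambda x,y:(np.array([x,y])+.5)/4.4-.5+[180,140]
T=[proj('top',[*I(e,H),.105]) for e in(L,Rr)]
print('BheadL',[tri(S1(143,318),T[0])],'BheadR',tri(S1(197,257),T[1]))
T=[proj('top',[*p,.014]) for p in(h1,h2)]
print('Chead',tri(S1(368,70),T[0]),tri(S1(443,76),T[1]))
E
```

```text
(array([ 0.56064093, -0.46749717], dtype=float32), np.float32(-70.38591), 156)
(array([ 0.518257  , -0.47341064], dtype=float32), np.float32(-70.92829), 199)
(array([ 0.5544461 , -0.51690656], dtype=float32), np.float32(16.967342), 76)
(array([ 0.5094878 , -0.38910946], dtype=float32), np.float32(19.263765), 79)
(array([ 0.53533983, -0.40371612], dtype=float32), np.float32(-71.303406), 78)
(array([ 0.49749374, -0.4164857 ], dtype=float32), np.float32(-70.10027), 69)
Chead [ 0.5759143 -0.5103564] [ 0.535313  -0.5227442] 0.04244906
Dtail [ 0.52818537 -0.38257495] [ 0.4900437 -0.3959049]
(array([ 0.5050832 , -0.25710532], dtype=float32), np.float32(-0.5700749), 219) (array([ 0.52401847, -0.29677394], dtype=float32), np.float32(-1.9144822), 146) (array([ 0.5586745 , -0.28000253], dtype=float32), np.float32(83.661514), 100)
off -0.1877395239183251 0.0057069832063770965
sheet off -0.3438724506056672
[ 0.561156   -0.25766325] [224.38636364 198.02272727] (np.float64(210.54509133759885), np.float64(175.20748895723864))
[ 0.5566902  -0.29786605] [212.11363636 211.88636364] (np.float64(229.06663108267298), np.float64(176.7122221056419))
BheadL [(array([ 0.55935312, -0.25841351,  0.10619501]), np.float64(0.0033320151340285927))] BheadR (array([ 0.55553834, -0.29827843,  0.10496183]), np.float64(0.0024195420022832224))
Chead (array([ 0.575774  , -0.51064558,  0.01286301]), np.float64(0.0007024303823167192)) (array([ 0.53536036, -0.52193221,  0.01768578]), np.float64(0.001092389665970987))
```

```bash
cat >> h.py <<'E'
def pose(): 
    o=ctrl.get_obs(); q=o['orientation']; return np.array(o['ee_pos']),Ro.from_quat([q[1],q[2],q[3],q[0]]),o
def Rt(yaw,tilt=0):
    # tool x = head dir at yaw raised by tilt, tool z into the face
    c,s=np.cos(np.radians(tilt)),np.sin(np.radians(tilt)); a=np.radians(yaw); e=np.array([np.cos(a),np.sin(a),0]); k=np.array([0,0,1.])
    x=c*e+s*k; z=s*e-c*k; return Ro.from_matrix(np.c_[x,np.cross(z,x),z])
def frac(p,R):
    p0,R0,o=pose(); d=R0.inv().apply(np.array(p)-p0)/.3; w=(R0.inv()*R).as_rotvec()/(np.pi/2)
    print('t',o['clock'],'pos',np.round(p0,4),'gap',round(o['finger_gap'],3),'F',np.round(o['contact_force'],1),'q',np.round(o['q'],2)); print('shift',np.round(d,4),'turn',np.round(w,4))
E
python3 - <<'E'
from m import *
im=np.load('pics/top0.npz')['im']
c=blob(im,(204,165,240,234),135); G=lambda x,y:full((x-488,y+90),196,125)
T=np.tan(np.radians(27.4))
f,cx,cy,R,t,_=cam('top'); o=-R.T@t
def W(p,off):
    r=R.T@np.array([(p[0]-cx)/f,(p[1]-cy)/f,1]); s=(off+T*o[0]-o[2])/(r[2]-T*r[0]); return o+r*s
def E(a,b,off):
    p,q=np.array(a),np.array(b); d=(q-p)/np.linalg.norm(q-p); s=(c-p)@d; e=abs((c-p)@np.array([-d[1],d[0]])); k=c[(s>0)&(s<np.linalg.norm(q-p))&(e<2)]
    w=np.array([W(x,off) for x in k]); l=cv2.fitLine(w[:,:2].astype(np.float32),cv2.DIST_HUBER,0,.001,.001).ravel(); return l[2:],np.degrees(np.arctan2(l[1],l[0])),len(k)
off=-.1868
for n,a,b in(('L',(585,230),(585,370)),('Lall',(585,230),(585,450)),('R',(693,235),(690,370)),('Rall',(693,235),(687,450)),('H',(592,216),(688,221))): print(n,E(G(*a),G(*b),off))
frac([.5493,-.4987,.10],Rt(-70.65))
frac([.5493,-.4987,.10],Rt(-30))
E
```

```text
L (array([ 0.5286173 , -0.25698677], dtype=float32), np.float32(-4.316171), 139)
Lall (array([ 0.5054095, -0.2552354], dtype=float32), np.float32(-4.3156815), 219)
R (array([ 0.52899575, -0.29675886], dtype=float32), np.float32(-4.5095887), 136)
Rall (array([ 0.51079357, -0.29506457], dtype=float32), np.float32(-5.2129927), 215)
H (array([ 0.5590161 , -0.27998823], dtype=float32), np.float32(83.92867), 95)
t 0.1 pos [ 0.2428 -0.5484  0.2302] gap 1.002 F [ 0.4 -0.1 -0.1] q [-1.21  0.09  1.23  0.    1.82 -0.06]
shift [1.0011 0.2629 0.4338] turn [-9.0000e-04  9.0000e-04  1.0503e+00]
t 0.1 pos [ 0.2428 -0.5484  0.2302] gap 1.002 F [ 0.4 -0.1 -0.1] q [-1.21  0.09  1.23  0.    1.82 -0.06]
shift [1.0011 0.2629 0.4338] turn [-1.100e-03  5.000e-04  5.987e-01]
```

Request:
carry_out(series=[1.0, 0.263, 0.433, 0, 0, 0.5, -1, 1.0, 0.263, 0.433, 0, 0, 0.5, -1, 1.0, 0.263, 0.433, 0, 0, 0.5, -1, 1.0, 0.263, 0.433, 0, 0, 0.5, -1, 1.0, 0.263, 0.433, 0, 0, 0.5, -1, 1.0, 0.263, 0.433, 0, 0, 0.5, -1, 1.0, 0.263, 0.433, 0, 0, 0.5, -1, 1.0, 0.263, 0.433, 0, 0, 0.5, -1], force=40)

```text
clock: 0.77
ee_pos: [0.547, -0.4991, 0.1013]
orientation: [-0.0, 0.983, -0.184, -0.0]
contact_force: [0.7, -0.6, 0.1]
finger_gap: 0.999
gripper_force: 0.0
```

```bash
python3 - <<'E'
from h import *
frac([.5493,-.4987,.06],Rt(-70.65))
E
```

```text
t 0.7667 pos [ 0.547  -0.4991  0.1013] gap 0.999 F [ 0.7 -0.6  0.1] q [-0.79  0.49  0.99 -0.    1.67  1.16]
shift [ 0.0068 -0.004   0.1378] turn [0.     0.0007 0.5488]
```

Request:
carry_out(series=[0.005, -0.003, 0.13, 0, 0, 0.549, -0.4, 0.005, -0.003, 0.13, 0, 0, 0.549, -0.4, 0.005, -0.003, 0.13, 0, 0, 0.549, -0.4, 0.005, -0.003, 0.13, 0, 0, 0.549, -0.4, 0.005, -0.003, 0.13, 0, 0, 0.549, -0.4, 0.005, -0.003, 0.13, 0, 0, 0.549, -0.4, 0.005, -0.003, 0.13, 0, 0, 0.549, -0.4, 0.005, -0.003, 0.13, 0, 0, 0.549, -0.4])

```text
clock: 1.43
ee_pos: [0.5469, -0.4994, 0.0631]
orientation: [-0.0, 0.815, -0.579, -0.001]
contact_force: [-0.8, 0.4, -0.0]
finger_gap: 0.701
gripper_force: 0.0
```

```bash
python3 - <<'E'
from h import *
frac([.5493,-.4987,.003],Rt(-70.65))
im,d=ctrl.capture('side'); i2,d2=ctrl.capture('top')
a=cv2.resize(im[110:220,220:320],None,fx=4,fy=4,interpolation=cv2.INTER_CUBIC); b=cv2.resize(i2[140:250,250:350],None,fx=4,fy=4,interpolation=cv2.INTER_CUBIC)
cv2.imwrite('pics/p2.png',np.hstack([a,b])[:,:,::-1])
E
```

```text
t 1.4333 pos [ 0.5469 -0.4994  0.0631] gap 0.701 F [-0.8  0.4 -0. ] q [-0.79  0.5   1.04 -0.    1.6   2.02]
shift [ 0.0007 -0.0085  0.2002] turn [ 0.0004  0.0008 -0.0012]
```

View pics/p2.png

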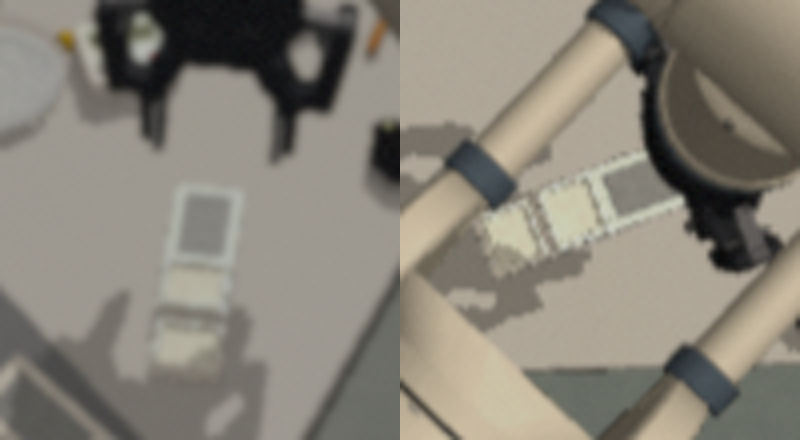

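Request:
carry_out(series=[0.001, -0.0085, 0.1, 0, 0, 0, -0.4, 0.001, -0.0085, 0.17, 0, 0, 0, -0.4, 0.001, -0.0085, 0.2, 0, 0, 0, -0.4, 0.001, -0.0085, 0.2, 0, 0, 0, -0.4, 0.001, -0.0085, 0.2, 0, 0, 0, -0.4, 0.001, -0.0085, 0.2, 0, 0, 0, -0.4])

```text
clock: 2.03
ee_pos: [0.5503, -0.4997, 0.0059]
orientation: [0.0, 0.817, -0.577, 0.001]
contact_force: [-0.7, -0.6, 0.2]
finger_gap: 0.699
gripper_force: 0.0
```

```bash
python3 - <<'E'
from h import *
frac([.5493,-.4987,.003],Rt(-70.65))
E
```

```text
t 2.0333 pos [ 0.5503 -0.4997  0.0059] gap 0.699 F [-0.7 -0.6  0.2] q [-0.78  0.54  1.1  -0.    1.51  2.02]
shift [-0.0044  0.0019  0.0097] turn [-0.0007 -0.0015  0.0019]
```

Request:
carry_out(series=[0, 0, 0.006, 0, 0, 0, 0.0, 0, 0, 0.006, 0, 0, 0, 0.4, 0, 0, 0.006, 0, 0, 0, 0.6, 0, 0, 0.006, 0, 0, 0, 0.6, 0, 0, 0.006, 0, 0, 0, 0.6, 0, 0, 0.006, 0, 0, 0, 0.6, 0, 0, 0.006, 0, 0, 0, 0.6, 0, 0, 0.006, 0, 0, 0, 0.6])

```text
clock: 2.7
ee_pos: [0.5503, -0.4999, 0.0042]
orientation: [0.0, 0.817, -0.577, 0.002]
contact_force: [1.1, -0.3, 6.1]
finger_gap: 0.456
gripper_force: 42.6
```

Request:
carry_out(series=[0, 0, -0.01, 0, 0, 0, 0.6, 0, 0, -0.05, 0, 0, 0, 0.6, 0, 0, -0.15, 0, 0, 0, 0.6, 0, 0, -0.3, 0, 0, 0, 0.6, 0, 0, -0.45, 0, 0, 0, 0.6, 0, 0, -0.5, 0, 0, 0, 0.6, 0, 0, -0.5, 0, 0, 0, 0.6])

```text
clock: 3.28
ee_pos: [0.5513, -0.5007, 0.1623]
orientation: [0.001, 0.817, -0.577, 0.006]
contact_force: [0.8, -0.5, 0.6]
finger_gap: 0.45
gripper_force: 42.0
```

```bash
python3 - <<'E'
from h import *
p,R,o=pose(); print(p,o['contact_force'],o['finger_gap'])
im,d=ctrl.capture('side'); i2,d2=ctrl.capture('top'); np.savez('pics/3.npz',s=im,t=i2,ds=d,dt=d2)
u,v=map(int,proj('side',p)); print(u,v); a=cv2.resize(im[max(v-50,0):v+90,max(u-50,0):u+70],None,fx=4,fy=4,interpolation=cv2.INTER_CUBIC)
cv2.imwrite('pics/p3.png',a[:,:,::-1])
E
```

```text
[ 0.55127705 -0.50067217  0.16225968] [ 0.82689712 -0.54556453  0.60081019] 0.44972524214017223
273 113
```

View pics/p3.png

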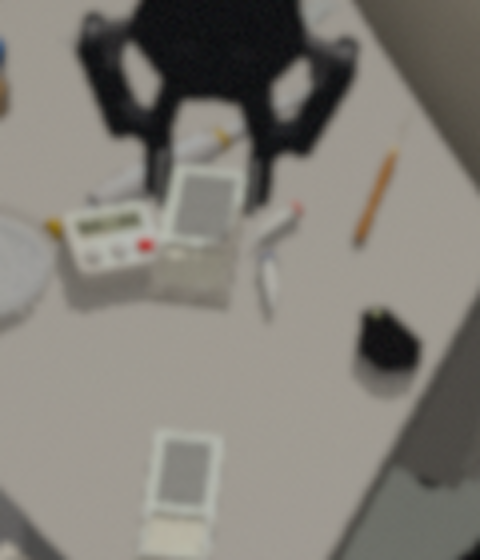

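```bash
python3 - <<'E'
from m import *
Z=np.load('pics/3.npz'); P=pts('side',Z['ds'])
p,R,o=pose()
h=[ray('side',x/4+223-.4,y/4+63-.4,.172) for x,y in((177,164),(244,171))]; tl=[ray('side',x/4+223-.4,y/4+63-.4,.172) for x,y in((151,299),(229,307))]
print('head in tool',[np.round(R.inv().apply(q-p)*1000,1) for q in h],'tail',[np.round(R.inv().apply(q-p)*1000,1) for q in tl])
w=P[107:135,264:280].reshape(-1,3); w=R.inv().apply(w-p)*1000; k=abs(w[:,2]+10)<12; w=w[k]
A=np.c_[w[:,:2],np.ones(k.sum())]; print(np.linalg.lstsq(A,w[:,2],rcond=None)[0],k.sum(),w.mean(0),w.std(0))
for a,b in((107,113),(113,119),(119,125),(125,131),(131,136)):
    q=R.inv().apply(P[a:b,266:279].reshape(-1,3)-p)*1000; print(np.median(q,0))
E
```

```text
head in tool [array([ 19.4, -17. , -17.6]), array([ 19.2,  18.2, -17.7])] tail [array([-81.4, -17.1, -17.9]), array([-81.2,  21. , -18. ])]
[ 1.60399976e-02 -1.01504995e-02 -1.77244314e+01] 429 [-30.68429494  -1.03316856 -18.20612026] [23.70837393  9.2925554   1.27979081]
[  2.13949733  -4.06414936 -17.8117475 ]
[-15.91520051  -1.97089335 -17.93453544]
[-33.49043803   0.16574934 -18.52567977]
[-51.36348932   2.12619663 -18.04710797]
[-65.90711624   4.46460085 -18.70743318]
```

```bash
python3 - <<'E'
from h import *
frac([.55,-.36,.21],Rt(-4.6,27.4))
E
```

```text
t 3.3833 pos [ 0.55   -0.4994  0.1543] gap 0.456 F [ 0.2  0.5 -0.5] q [-0.78  0.49  0.9   0.    1.75  2.02]
shift [-0.4375 -0.1552 -0.1866] turn [ 0.1752  0.2679 -0.7177]
```

Request:
carry_out(series=[-0.1, -0.03, -0.15, 0.02, 0.03, -0.08, 0.6, -0.2, -0.07, -0.187, 0.04, 0.06, -0.16, 0.6, -0.3, -0.1, -0.187, 0.06, 0.09, -0.24, 0.6, -0.38, -0.13, -0.187, 0.08, 0.12, -0.32, 0.6, -0.43, -0.15, -0.187, 0.1, 0.15, -0.4, 0.6, -0.437, -0.155, -0.187, 0.12, 0.18, -0.48, 0.6, -0.437, -0.155, -0.187, 0.14, 0.21, -0.56, 0.6, -0.437, -0.155, -0.187, 0.155, 0.235, -0.63, 0.6])

```text
clock: 4.05
ee_pos: [0.5492, -0.3582, 0.2054]
orientation: [0.005, 0.97, -0.146, 0.195]
contact_force: [-0.5, -0.2, -1.6]
finger_gap: 0.451
gripper_force: 42.0
```

```bash
python3 - <<'E'
from h import *
frac([.5586,-.2792,.1445],Rt(-4.6,27.4))
E
```

```text
t 4.05 pos [ 0.5492 -0.3582  0.2054] gap 0.451 F [-0.5 -0.2 -1.6] q [-0.74 -0.08  1.49  0.21  1.39  1.13]
shift [-0.1238 -0.2515  0.1815] turn [ 0.029   0.0524 -0.1338]
```

Request:
carry_out(series=[-0.04, -0.12, 0.02, 0.015, 0.026, -0.065, 0.6, -0.08, -0.2, 0.08, 0.029, 0.052, -0.134, 0.6, -0.124, -0.251, 0.14, 0.029, 0.052, -0.134, 0.6, -0.124, -0.251, 0.18, 0.029, 0.052, -0.134, 0.6, -0.124, -0.251, 0.18, 0.029, 0.052, -0.134, 0.6, -0.124, -0.251, 0.18, 0.029, 0.052, -0.134, 0.6, -0.124, -0.251, 0.18, 0.029, 0.052, -0.134, 0.6])

```text
clock: 4.63
ee_pos: [0.5598, -0.282, 0.1483]
orientation: [0.011, 0.971, -0.042, 0.237]
contact_force: [-0.3, -0.2, -0.3]
finger_gap: 0.452
gripper_force: 42.0
```

```bash
python3 - <<'E'
from h import *
frac([.5586,-.2792,.1445],Rt(-4.6,27.4))
im,d=ctrl.capture('side'); i2,d2=ctrl.capture('top'); np.savez('pics/4.npz',s=im,t=i2,ds=d,dt=d2)
frac([.5586,-.2792,.1445],Rt(-4.6,27.4))
a=cv2.resize(im[150:270,180:300],None,fx=3.3,fy=3.3,interpolation=cv2.INTER_CUBIC); b=cv2.resize(i2[125:245,170:290],None,fx=3.3,fy=3.3,interpolation=cv2.INTER_CUBIC)
cv2.imwrite('pics/p4.png',np.hstack([a,b])[:,:,::-1])
E
```

```text
t 4.6333 pos [ 0.5598 -0.282   0.1483] gap 0.452 F [-0.3 -0.2 -0.3] q [-0.66 -0.21  1.74  0.27  1.22  0.96]
shift [-0.0101 -0.0088  0.0089] turn [ 0.0026 -0.0006 -0.0037]
t 4.7333 pos [ 0.56   -0.2822  0.1493] gap 0.449 F [ 0.3 -0.1 -0.6] q [-0.66 -0.22  1.74  0.27  1.22  0.96]
shift [-0.0125 -0.0097  0.0116] turn [ 0.0031 -0.0015 -0.0036]
```

View pics/p4.png

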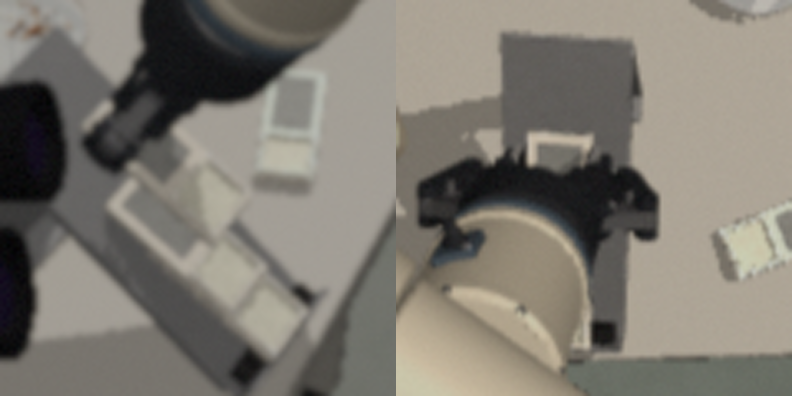

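```bash
python3 - <<'E'
from h import *
p,R,o=pose(); Z=np.load('pics/4.npz')
cr=lambda X:tuple(np.round((np.array(proj('side',X))-[180,150]+.5)*3.3,0).astype(int))
w=lambda x,y,z:p+R.apply(np.array([x,y,z])/1000)
print('C tail top',[cr(w(-78,y,-13.5)) for y in(20,-20)],'tail bottom',[cr(w(-78,y,-3)) for y in(20,-20)],'head',[cr(w(18,y,-10)) for y in(20,-20)])
Rm=Rt(-4.6,27.4).as_matrix(); X,Y,N=Rm[:,0],Rm[:,1],-Rm[:,2]; bh=np.array([.5587,-.2793,.103])
B=lambda x,y,z:bh+X*(x-48)/1000+Y*y/1000+N*(z-7)/1000
print('B head top',[cr(B(48,y,7)) for y in(20,-20)],'bar top end',[cr(B(-12,y,10.5)) for y in(20,-20)],'B tail',[cr(B(-48,y,10.5)) for y in(20,-20)],'A tail bot/top',[cr(B(-85,y,3.5)) for y in(20,-20)])
v=cv2.resize(Z['s'][150:270,180:300],None,fx=5,fy=5,interpolation=cv2.INTER_CUBIC)
for f,q in((w,[(-78,20,-13.5),(-78,-20,-13.5),(-78,-20,-3),(18,-20,-10),(18,20,-10)]),(B,[(48,20,7),(48,-20,7),(-12,20,10.5),(-12,-20,10.5),(-48,20,10.5),(-48,-20,10.5),(-85,20,3.5),(-85,-20,3.5)])):
  for a in q:
    u=(np.array(proj('side',f(*a)))-[180,150]+.5)*5-.5; cv2.circle(v,tuple(u.astype(int)),3,(255,0,0) if f is w else (0,0,255),1)
cv2.imwrite('pics/p5.png',v[:,:,::-1])
E
```

```text
C tail top [(np.int64(254), np.int64(190)), (np.int64(215), np.int64(240))] tail bottom [(np.int64(247), np.int64(196)), (np.int64(207), np.int64(246))] head [(np.int64(123), np.int64(77)), (np.int64(80), np.int64(124))]
B head top [(np.int64(145), np.int64(160)), (np.int64(105), np.int64(207))] bar top end [(np.int64(224), np.int64(225)), (np.int64(186), np.int64(274))] B tail [(np.int64(269), np.int64(265)), (np.int64(233), np.int64(315))] A tail bot/top [(np.int64(311), np.int64(309)), (np.int64(276), np.int64(360))]
```

View pics/p5.png

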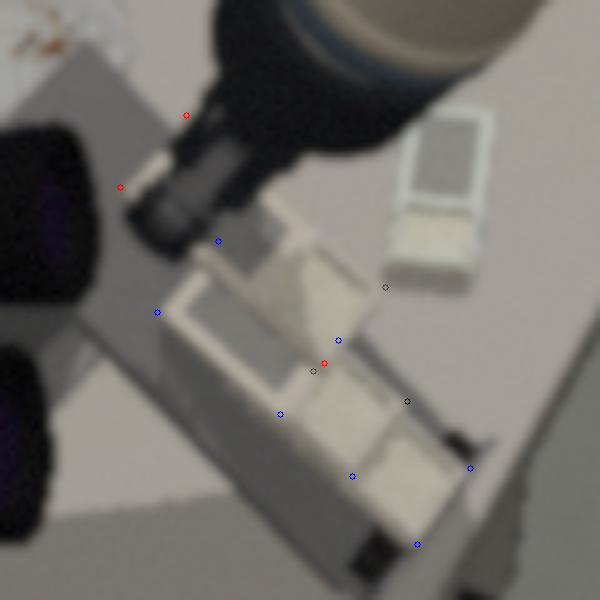

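```bash
python3 - <<'E'
from h import *
p,R,o=pose(); Z=np.load('pics/4.npz'); P=pts('side',Z['ds'])[150:270,180:300].reshape(-1,3)
q=R.inv().apply(P-p)*1000
m=(abs(q[:,1])<35)&(abs(q[:,2]+10)<9)
for x in range(-90,30,10):
    k=m&(q[:,0]>x)&(q[:,0]<=x+10); 
    if k.sum()>5: print(x,k.sum(),'y',np.round(np.percentile(q[k,1],[2,50,98]),1),'z',np.round(np.median(q[k,2]),1))
k=m&(abs(q[:,1])<15)&(q[:,0]<-50);print('xmin',np.round(np.percentile(q[k,0],[0,1,3]),1))
Rm=Rt(-4.6,27.4); bh=np.array([.5587,-.2793,.103]); b=Rm.inv().apply(P-bh)*1000*[1,1,-1]
m=(abs(b[:,1])<35)&(b[:,2]>-12)&(b[:,2]<9)
print('B frame: x from head')
for x in range(-140,15,10):
    k=m&(b[:,0]>x)&(b[:,0]<=x+10)
    if k.sum()>5: print(x,k.sum(),'y',np.round(np.percentile(b[k,1],[2,50,98]),1),'z',np.round(np.median(b[k&(abs(b[:,1])<19),2]),1))
T=pts('top',np.load('pics/top0.npz')['d'])[165:235,200:245].reshape(-1,3); b=Rm.inv().apply(T-bh)*1000*[1,1,-1]; m=(abs(b[:,1])<35)&(b[:,2]>-12)&(b[:,2]<12)
print('top view')
for x in range(-140,15,10):
    k=m&(b[:,0]>x)&(b[:,0]<=x+10)
    if k.sum()>5: print(x,k.sum(),'y',np.round(np.percentile(b[k,1],[2,50,98]),1),'z',np.round(np.median(b[k&(abs(b[:,1])<17),2]),1))
S=pts('side',np.load('pics/side0.npz')['d'])[160:275,180:290].reshape(-1,3); b=Rm.inv().apply(S-bh)*1000*[1,1,-1]; m=(abs(b[:,1])<35)&(b[:,2]>-9)&(b[:,2]<12)
print('side view at start')
for x in range(-140,15,10):
    k=m&(b[:,0]>x)&(b[:,0]<=x+10)
    if k.sum()>5: print(x,k.sum(),'y',np.round(np.percentile(b[k,1],[2,50,98]),1),'z',np.round(np.median(b[k&(abs(b[:,1])<17),2]),1))
E
```

```text
-80 108 y [-19.6  -1.7  17.9] z -11.5
-70 116 y [-19.3  -1.7  18.6] z -10.8
-60 115 y [-19.2  -1.9  17.3] z -11.0
-50 117 y [-19.1  -1.4  18.2] z -10.7
-40 115 y [-18.8  -1.6  19.5] z -10.0
-30 109 y [-18.6  -1.7  20. ] z -9.9
-20 25 y [-19.4  -7.9   4.2] z -9.7
-10 6 y [-31.3 -15.6   3.9] z -12.5
0 6 y [-31.5 -30.    3.2] z -9.9
10 30 y [-18.5  -8.8   3. ] z -8.7
xmin [-79.9 -79.5 -78.7]
B frame: x from head
-140 73 y [-32.5   1.   34. ] z -7.8
-130 106 y [-19.7  -2.1  18.1] z -6.2
-120 103 y [-18.9  -0.6  19.1] z -6.3
-110 93 y [-18.5  -0.1  18. ] z -6.5
-100 98 y [-18.6  -1.9  18.6] z -0.1
-90 109 y [-18.7  -1.9  18.5] z 0.5
-80 107 y [-18.9  -2.1  18.5] z 0.3
-70 100 y [-18.7  -4.8  18. ] z 0.9
-60 71 y [-19.1  -8.8   5.8] z 0.0
-50 74 y [-18.4  -9.    4.9] z -0.2
-40 77 y [-27.8  -8.7   5.7] z -0.2
-30 97 y [-33.  -13.5   5.8] z -0.2
-20 111 y [-32.5 -16.1   5.4] z -0.5
-10 117 y [-33.9 -15.5   6.5] z -0.9
0 102 y [-34.7 -14.8   6.8] z -6.3
10 91 y [-34.6 -17.1  -0.7] z -4.6
top view
-140 33 y [-33.7   8.3  32.3] z -9.8
-130 76 y [-18.9  -1.   17.5] z -6.9
-120 69 y [-19.7  -1.1
[... 387 characters left out ...]
 [-33.1   0.4  32.8] z -1.9
0 133 y [-33.2  -0.3  32.9] z -7.4
10 132 y [-32.8   1.1  33.6] z -5.4
side view at start
-140 41 y [-20.4   3.8  31.6] z -6.8
-130 100 y [-18.4  -0.8  17.4] z -5.7
-120 95 y [-18.6   0.6  19.3] z -6.1
-110 92 y [-18.4  -0.   17.7] z -6.2
-100 95 y [-18.4  -2.5  17.6] z 0.8
-90 104 y [-18.2  -1.8  18.3] z 0.9
-80 104 y [-19.    0.2  18.6] z 0.5
-70 110 y [-18.9  -2.1  18.2] z 1.2
-60 106 y [-18.5   0.1  20.9] z -0.1
-50 101 y [-18.6  -1.3  20.3] z 0.1
-40 103 y [-18.1  -0.   20.5] z 0.2
-30 111 y [-20.4   0.1  20.8] z 0.1
-20 118 y [-27.7   0.   31.5] z -0.0
-10 155 y [-33.8  -3.9  32.1] z -0.3
0 165 y [-33.8  -1.4  32.3] z -6.2
10 172 y [-33.9  -2.2  33.4] z -4.3
```

```bash
python3 - <<'E'
from h import *
frac([.5732,-.2804,.1184],Rt(-4.6,27.4))
E
```

```text
t 4.7333 pos [ 0.56   -0.2822  0.1493] gap 0.449 F [ 0.3 -0.1 -0.6] q [-0.66 -0.22  1.74  0.27  1.22  0.96]
shift [-0.0094 -0.0101  0.1113] turn [ 0.0031 -0.0015 -0.0036]
```

Request:
carry_out(series=[-0.009, -0.01, 0.06, 0.003, -0.001, -0.003, 0.6, -0.009, -0.01, 0.1, 0.003, -0.001, -0.003, 0.6, -0.009, -0.01, 0.111, 0.003, -0.001, -0.003, 0.6, -0.009, -0.01, 0.111, 0.003, -0.001, -0.003, 0.6, -0.009, -0.01, 0.111, 0.003, -0.001, -0.003, 0.6, -0.009, -0.01, 0.111, 0.003, -0.001, -0.003, 0.6])

```text
clock: 5.23
ee_pos: [0.5729, -0.2796, 0.1179]
orientation: [0.009, 0.971, -0.039, 0.237]
contact_force: [-0.6, 1.1, -0.3]
finger_gap: 0.453
gripper_force: 42.0
```

```bash
python3 - <<'E'
from h import *
frac([.5778,-.2808,.1095],Rt(-4.6,27.4))
E
```

```text
t 5.2333 pos [ 0.5729 -0.2796  0.1179] gap 0.453 F [-0.6  1.1 -0.3] q [-0.64 -0.17  1.75  0.27  1.16  0.95]
shift [0.0019 0.0026 0.0324] turn [-0.0004 -0.0001 -0.0003]
```

Request:
carry_out(series=[0.002, 0.002, 0.01, 0, 0, 0, 0.6, 0.002, 0.002, 0.02, 0, 0, 0, 0.6, 0.002, 0.002, 0.024, 0, 0, 0, 0.6, 0.002, 0.002, 0.027, 0, 0, 0, 0.6, 0.002, 0.002, 0.027, 0, 0, 0, 0.6])

```text
clock: 5.65
ee_pos: [0.5768, -0.2801, 0.1097]
orientation: [0.009, 0.971, -0.039, 0.236]
contact_force: [-0.3, 0.4, 0.6]
finger_gap: 0.459
gripper_force: 42.0
```

Request:
carry_out(series=[0, 0, 0.003, 0, 0, 0, 0.6, 0, 0, 0.005, 0, 0, 0, 0.6, 0, 0, 0.005, 0, 0, 0, 0.6])

```text
clock: 5.9
ee_pos: [0.5776, -0.2803, 0.1089]
orientation: [0.009, 0.971, -0.039, 0.236]
contact_force: [-1.1, 0.2, 0.2]
finger_gap: 0.453
gripper_force: 42.1
```

Request:
carry_out(series=[0, 0, 0.002, 0, 0, 0, 0.6, 0, 0, 0.004, 0, 0, 0, 0.6, 0, 0, 0.004, 0, 0, 0, 0.6])

```text
clock: 6.15
ee_pos: [0.5778, -0.2804, 0.1087]
orientation: [0.009, 0.971, -0.039, 0.236]
contact_force: [-7.3, 1.9, 5.6]
finger_gap: 0.456
gripper_force: 42.9
```

```bash
cat > chk.py <<'E'
from h import *
import sys
def rel(pre='x',xs=range(-140,55,10),cams=('side','top')):
    Rm=Rt(-4.6,27.4); bh=np.array([.5587,-.2793,.103])
    for n in cams:
        im,d=ctrl.capture(n); cv2.imwrite(f'pics/{pre}_{n}.png',im[:,:,::-1]); np.savez(f'pics/{pre}_{n}.npz',im=im,d=d)
        S=pts(n,d).reshape(-1,3); b=Rm.inv().apply(S-bh)*1000*[1,1,-1]
        m=(abs(b[:,1])<28)&(b[:,2]>-12)&(b[:,2]<30); print(n)
        for x in xs:
            k=m&(b[:,0]>x)&(b[:,0]<=x+xs.step)
            if k.sum()>5: print(x,k.sum(),'z',np.round(np.percentile(b[k&(abs(b[:,1])<15),2],[10,50,90]),1))
E
python3 - <<'E'
from chk import *
print(pose()[2]['contact_force'])
rel('a',range(-72,-24,6),('side',))
E
```

```text
[-7.29854937  1.89602923  5.55948356]
side
-72 67 z [-0.7  0.4  1.8]
-66 62 z [-0.2  2.2  4.6]
-60 65 z [ 6.3  9.3 12.4]
-54 68 z [5.8 7.2 8.9]
-48 72 z [5.8 7.3 9. ]
-42 70 z [6.  7.4 8.5]
-36 67 z [5.9 7.2 8.7]
-30 69 z [ 6.8  9.  11. ]
```

Request:
carry_out(series=[0, 0, -0.002, 0, 0, 0, 0.6, 0, 0, -0.002, 0, 0, 0, 0.6, 0, 0, -0.002, 0, 0, 0, -0.1, 0, 0, -0.002, 0, 0, 0, -0.3, 0, 0, -0.002, 0, 0, 0, -0.3, 0, 0, -0.002, 0, 0, 0, -0.3, 0, 0, -0.002, 0, 0, 0, -0.3])

```text
clock: 6.78
ee_pos: [0.5778, -0.2803, 0.108]
orientation: [0.009, 0.971, -0.039, 0.236]
contact_force: [0.6, -0.3, -0.4]
finger_gap: 0.651
gripper_force: 0.0
```

Request:
carry_out(series=[0, 0, -0.05, 0, 0, 0, -0.3, 0, 0, -0.12, 0, 0, 0, -0.3, 0, 0, -0.22, 0, 0, 0, -0.3, 0, 0, -0.3, 0, 0, 0, -0.3, 0, 0.05, -0.35, 0, 0, 0, -0.3, 0, 0.15, -0.35, 0, 0, 0.05, -0.3, 0, 0.28, -0.35, 0, 0, 0.1, -0.3, 0, 0.4, -0.35, 0, 0, 0.15, -0.3])

```text
clock: 7.45
ee_pos: [0.5201, -0.3975, 0.2025]
orientation: [-0.019, 0.959, -0.154, 0.237]
contact_force: [0.4, -0.3, -0.7]
finger_gap: 0.647
gripper_force: 0.0
```

```bash
python3 - <<'E'
from h import *
frac([.525,-.4345,.12],Rt(-70))
E
```

```text
t 7.45 pos [ 0.5201 -0.3975  0.2025] gap 0.647 F [ 0.4 -0.3 -0.7] q [-0.88 -0.1   1.54  0.34  1.37  1.  ]
shift [-0.0718  0.1426  0.2561] turn [-0.2008 -0.2432  0.5635]
```

```bash
python3 - <<'E'
from chk import *
from m import *
rel('b',range(-105,52,6))
for n,box in(('side',(245,145,295,220)),('top',(255,160,340,222))):
    im=np.load(f'pics/b_{n}.npz')['im']; d=np.load(f'pics/b_{n}.npz')['d']
    P=pts(n,d); 
    g=cv2.GaussianBlur(im,(0,0),.6).astype(float); 
    # pixels within neighbourhood of D, in D frame
    c=np.array([.525,-.4345]); a=np.radians(-70.7); e=np.array([np.cos(a),np.sin(a)]); l=np.array([-e[1],e[0]])
    w=np.stack([[ray(n,u,v,.008)[:2] for u in range(box[0],box[2])] for v in range(box[1],box[3])])-c
    gg=g[box[1]:box[3],box[0]:box[2]]; m=((gg[:,:,1]/(gg[:,:,0]+1)>.964)&(gg.mean(2)>95)&(abs(w@e)<.06)&(abs(w@l)<.03)).astype(np.uint8)
    k=w[m>0]; A=np.c_[k@e,k@l]*1000
    print(n,len(k),'D x',np.percentile(A[:,0],[1,50,99]).round(1),'y',np.percentile(A[:,1],[1,50,99]).round(1),'area eq',cv2.minAreaRect((A).astype(np.float32)))
E
```

```text
side
-105 55 z [-7.7 -5.8 -3.9]
-99 52 z [-4.5  0.1  4.1]
-93 70 z [-0.4  1.1  4. ]
-87 65 z [-1.1  0.3  1.5]
-81 66 z [-0.9  0.8  2.1]
-75 67 z [-0.9  0.5  2.2]
-69 61 z [-0.9  0.7  2.9]
-63 58 z [ 2.3  5.6 10.8]
-57 73 z [ 6.3  7.7 11.4]
-51 70 z [6.  7.8 9.2]
-45 69 z [5.7 7.5 8.6]
-39 70 z [5.5 7.2 8.5]
-33 69 z [5.3 6.9 9. ]
-27 81 z [ 5.8  8.4 11.4]
-21 80 z [5.6 7.  8.1]
-15 85 z [5.  7.5 8.6]
-9 83 z [5.4 7.1 8.5]
-3 83 z [5.8 7.1 8.1]
3 84 z [5.4 6.9 8.6]
9 84 z [5.6 6.9 8.4]
15 87 z [5.3 6.3 8.5]
21 78 z [5.6 6.8 9.4]
27 65 z [5.1 6.6 8. ]
33 52 z [-0.5  4.7  7.2]
39 44 z [-1.4  0.5  2.1]
45 39 z [0.7 1.4 2.7]
51 28 z [2.5 4.  4.7]
top
-105 36 z [-9.3 -6.9 -6.1]
-99 20 z [-4.6 -2.2  2. ]
-93 53 z [-2.2 -0.1  2.9]
-87 41 z [-2.6 -0.9  0.8]
-81 46 z [-2.1 -0.7  0.8]
-75 41 z [-2.3 -0.8  0.6]
-69 41 z [-2.6 -0.9  1. ]
-63 26 z [1.5 3.3 7.5]
-57 54 z [ 4.8  7.1 10.4]
-51 51 z [3.9 6.1 7.9]
-45 47 z [4.4 6.1 7.4]
-39 47 z [4.8 6.5 7.9]
-33 48 z [3.8 5.8 7.4]
-27 53 z [ 3.9  7.1 10.3]
-21 54 z [4.  5.9 7.3]
-15 61 z [3.7 5.  7. ]
-9 67 z [4.1 6.3 7.7]
-3 62 z [5.  5.9 7.4]
3 69 z [3.3 5.1 7.2]
9 64 z [3.  5.3 6.6]
15 64 z [4.2 5.8 7.2]
21 66 z [3.8 5.7 7.1]
27 67 z [3.9 5.5 7.1]
33 84 z [-1.5  4.   6.4]
39 68 z [-2.3 -0.5  0.7]
45 69 z [-0.6  0.6  1.7]
51 67 z [-0.2  1.   2.9]Traceback (most recent call last):
  File "<stdin>", line 10, in <module>
  File "h.py", line 10, in ray
    f,cx,cy,R,t,_=cam(n); o=-R.T@t; r=R.T@np.array([(u-cx)/f,(v-cy)/f,1]); return o+r*(z-o[2])/r[2]
                  ~~~^^^
  File "h.py", line 5, in cam
    c=ctrl.camera_info(n); f=192/np.tan(np.radians(c['fov_y']/2)); return f,c['cx'],c['cy'],np.array(c['R']),np.array(c['t']),c
ValueError: time passes only in moves, steps and waits
```

```bash
sed -i 's/^def cam(n):/import functools\n@functools.lru_cache(None)\ndef cam(n):/' h.py; python3 - <<'E'
from m import *
Rm=Rt(-4.6,27.4); bh=np.array([.5587,-.2793,.103])
for n in('side','top'):
    Z=np.load(f'pics/b_{n}.npz'); b=Rm.inv().apply(pts(n,Z['d']).reshape(-1,3)-bh)*1000*[1,1,-1]
    def step(x0,z1):
        k=(abs(b[:,1])<16)&(abs(b[:,0]-x0)<9)&(abs(b[:,2])<20); x,z=b[k,0],b[k,2]; t=np.arange(x0-6,x0+6,.25); s=1 if z1>0 else -1
        c=[((z-np.where((x-q)*s>0,np.median(z[(x-x0)*s>5]),np.median(z[(x-x0)*s<-5])))**2).mean() for q in t]; return round(t[int(np.argmin(c))],2)
    print(n,'Btail',step(-96,1),'Ctail',step(-59,1),'Chead',step(37,-1))
    for x0,x1 in((-95,-62),(-55,-15),(-15,30)):
        k=(b[:,0]>x0)&(b[:,0]<x1)&(abs(b[:,1])<26)&(b[:,2]>(-4 if x0==-95 else 3))&(b[:,2]<14); print(' y',x0,np.round(np.percentile(b[k,1],[1,3,50,97,99]),1))
    im,d=Z['im'],Z['d']; g=cv2.GaussianBlur(im,(0,0),.6).astype(float)
    f,cx,cy,R,t,_=cam(n); v,u=np.mgrid[:384,:512]; r=np.stack([(u-cx)/f,(v-cy)/f,np.ones_like(u)],-1)@R; o=-R.T@t; w=(o+r*((.008-o[2])/r[:,:,2])[...,None])[:,:,:2]-[.525,-.4345]
    a=np.radians(-70.7); e=np.array([np.cos(a),np.sin(a)]); l=np.array([-e[1],e[0]])
    m=((g[:,:,1]/(g[:,:,0]+1)>.964)&(g.mean(2)>95)&(abs(w@e)<.06)&(abs(w@l)<.03)).astype(np.uint8)
    m=cv2.morphologyEx(m,cv2.MORPH_OPEN,np.ones((3,3))); k=w[m>0]; A=np.c_[k@e,k@l]*1000
    print(n,len(k),'D x',np.percentile(A[:,0],[1,50,99]).round(1),'y',np.percentile(A[:,1],[1,50,99]).round(1),cv2.minAreaRect(A.astype(np.float32)))
E
```

```text
side Btail -97.25 Ctail -60.5 Chead 36.0
 y -95 [-18.8 -18.   -0.   18.3  19.2]
 y -55 [-19.7 -19.1  -1.   17.7  19.1]
 y -15 [-19.4 -18.8   0.   19.6  20.5]
side 908 D x [-46.7   5.4  58.9] y [-29.   -0.3  28.7] ((5.160610198974609, 0.05368614196777344), (59.65589904785156, 109.7677230834961), 89.85063934326172)
top Btail -97.0 Ctail -61.5 Chead 36.0
 y -95 [-18.2 -18.1  -0.3  17.8  19.4]
 y -55 [-20.2 -19.7  -2.   17.3  17.5]
 y -15 [-20.4 -20.1  -0.6  18.4  18.8]
top 203 D x [-18.8  29.4  47. ] y [-17.5  13.2  21.9] ((16.229061126708984, 10.131223678588867), (36.51969909667969, 72.22917938232422), 69.0680160522461)
```

```bash
python3 - <<'E'
from m import *
a=np.radians(-70.7); e=np.array([np.cos(a),np.sin(a)]); l=np.array([-e[1],e[0]])
for n,im,d in(('side',)+tuple(np.load('pics/b_side.npz')[k] for k in('im','d')),('side',np.load('pics/3.npz')['s'],np.load('pics/3.npz')['ds'])):
    P=pts(n,cv2.medianBlur(d,3)); w=P[:,:,:2]-[.525,-.4345]; x,y=w@e*1000,w@l*1000
    near=(abs(x)<75)&(abs(y)<40)&(P[:,:,2]<.05)&(P[:,:,2]>-.01); ring=near&((abs(x)>55)|(abs(y)>27)); z0=np.median(P[ring][:,2])
    m=(near&(P[:,:,2]>z0+.0035)).astype(np.uint8); m=cv2.morphologyEx(m,cv2.MORPH_OPEN,np.ones((3,3))); N,L,st,ce=cv2.connectedComponentsWithStats(m); k=L==1+np.argmax(st[1:,4])
    A=np.c_[x[k],y[k]].astype(np.float32); r=cv2.minAreaRect(A); print(z0,k.sum(),r,A.mean(0),np.percentile(A,[1,99],0))
    C=np.cov(A.T); ev,V=np.linalg.eigh(C); print('pca yaw',np.degrees(np.arctan2(V[1,1],V[0,1])),np.sqrt(ev*12))
    q=near&~ring
    i=[im[k].mean(0),im[ring].mean(0)]; print(i)
E
```

```text
0.00022556398960346566 603 ((1.6104927062988281, -0.5257186889648438), (97.81220245361328, 40.3204460144043), 0.7228329181671143) [-1.9642001  -0.63959765] [[-46.45263023 -20.31241463]
 [ 48.37523598  19.28501747]]
pca yaw -179.36104050640026 [40.15537079 98.62554524]
[array([165.24875622, 164.8225539 , 154.97014925]), array([165.23783186, 160.59292035, 152.04756637])]
0.0001465569127399437 600 ((1.4830284118652344, -0.3712749481201172), (96.85636138916016, 40.571746826171875), 0.5642476081848145) [-1.7764896 -0.6640356] [[-46.37597466 -20.34000967]
 [ 48.10416061  19.23821609]]
pca yaw -179.1714382624198 [40.22324291 98.34423316]
[array([158.56666667, 158.16666667, 148.41      ]), array([155.97682119, 151.44260486, 143.1589404 ])]
```

```bash
python3 - <<'E'
from h import *
frac([.5283,-.4452,.08],Rt(-70))
E
```

```text
t 7.55 pos [ 0.5187 -0.4007  0.1995] gap 0.648 F [ 0.1 -0.1 -0.7] q [-0.88 -0.1   1.54  0.34  1.37  1.  ]
shift [-0.1042  0.1752  0.3744] turn [-0.1991 -0.2413  0.5608]
```

Request:
carry_out(series=[0, 0.08, 0.02, -0.02, -0.03, 0.06, -0.4, -0.02, 0.13, 0.1, -0.05, -0.06, 0.14, -0.4, -0.04, 0.175, 0.15, -0.075, -0.09, 0.21, -0.4, -0.06, 0.175, 0.2, -0.1, -0.12, 0.28, -0.4, -0.08, 0.175, 0.25, -0.125, -0.15, 0.35, -0.4, -0.104, 0.175, 0.3, -0.15, -0.18, 0.42, -0.4, -0.104, 0.175, 0.374, -0.175, -0.21, 0.49, -0.4, -0.104, 0.175, 0.374, -0.199, -0.241, 0.56, -0.4])

```text
clock: 8.22
ee_pos: [0.5303, -0.438, 0.0769]
orientation: [-0.001, 0.826, -0.563, 0.003]
contact_force: [-0.5, 0.5, -0.7]
finger_gap: 0.697
gripper_force: 0.0
```

```bash
python3 - <<'E'
from h import *
frac([.5283,-.4452,.03],Rt(-70))
E
```

```text
t 8.2167 pos [ 0.5303 -0.438   0.0769] gap 0.697 F [-0.5  0.5 -0.7] q [-0.74  0.34  1.22  0.    1.58  2.03]
shift [0.0193 0.0156 0.1563] turn [-0.0026 -0.0023  0.0158]
```

Request:
carry_out(series=[0.01, 0.008, 0.08, 0, 0, 0.008, -0.4, 0.01, 0.008, 0.14, 0, 0, 0.008, -0.4, 0.01, 0.008, 0.15, 0, 0, 0.008, -0.4, 0.01, 0.008, 0.15, 0, 0, 0.008, -0.4, 0.01, 0.008, 0.15, 0, 0, 0.008, -0.4, 0.01, 0.008, 0.15, 0, 0, 0.008, -0.4])

```text
clock: 8.72
ee_pos: [0.5304, -0.4451, 0.0393]
orientation: [-0.0, 0.824, -0.567, 0.009]
contact_force: [0.7, 0.0, 0.3]
finger_gap: 0.699
gripper_force: 0.0
```

```bash
python3 - <<'E'
from h import *
frac([.5283,-.4452,.0035],Rt(-70))
E
```

```text
t 8.7167 pos [ 0.5304 -0.4451  0.0393] gap 0.699 F [0.7 0.  0.3] q [-0.75  0.36  1.26  0.    1.5   2.03]
shift [-0.0039  0.0077  0.1191] turn [-0.0065 -0.0088  0.0099]
```

Request:
carry_out(series=[-0.004, 0.007, 0.06, -0.004, -0.006, 0.008, -0.4, -0.004, 0.007, 0.1, -0.004, -0.006, 0.008, -0.4, -0.004, 0.007, 0.113, -0.004, -0.006, 0.008, -0.4, -0.004, 0.007, 0.113, -0.004, -0.006, 0.008, -0.4, -0.004, 0.007, 0.113, -0.004, -0.006, 0.008, -0.4, -0.004, 0.007, 0.113, -0.004, -0.006, 0.008, -0.4])

```text
clock: 9.22
ee_pos: [0.5279, -0.4448, 0.0035]
orientation: [-0.0, 0.82, -0.572, 0.002]
contact_force: [-0.1, -0.2, -0.1]
finger_gap: 0.702
gripper_force: 0.0
```

```bash
python3 - <<'E'
from h import *
frac([.5283,-.4452,.0035],Rt(-70))
E
```

```text
t 9.2167 pos [ 0.5279 -0.4448  0.0035] gap 0.702 F [-0.1 -0.2 -0.1] q [-0.75  0.4   1.28  0.    1.46  2.04]
shift [ 0.0019 -0.0009 -0.0001] turn [-0.0017 -0.0014  0.0018]
```

Request:
carry_out(series=[0, 0, 0, 0, 0, 0, 0.0, 0, 0, 0, 0, 0, 0, 0.4, 0, 0, 0, 0, 0, 0, 0.6, 0, 0, 0, 0, 0, 0, 0.6, 0, 0, 0, 0, 0, 0, 0.6, 0, 0, 0, 0, 0, 0, 0.6, 0, 0, 0, 0, 0, 0, 0.6, 0, 0, 0, 0, 0, 0, 0.6], force=40)

```text
clock: 9.88
ee_pos: [0.5282, -0.4451, 0.0044]
orientation: [-0.0, 0.82, -0.572, 0.002]
contact_force: [-0.1, 0.1, 6.2]
finger_gap: 0.435
gripper_force: 40.2
```

Request:
carry_out(series=[0, 0, -0.01, 0, 0, 0, 0.6, 0, 0, -0.05, 0, 0, 0, 0.6, 0, 0, -0.15, 0, 0, 0, 0.6, 0, 0, -0.3, 0, 0, 0, 0.6, 0, 0, -0.45, 0, 0, 0, 0.6, 0, 0, -0.5, 0, 0, 0, 0.6, 0, 0, -0.5, 0, 0, 0, 0.6, 0, 0, -0.5, 0, 0, 0, 0.6])

```text
clock: 10.55
ee_pos: [0.5279, -0.4451, 0.1562]
orientation: [-0.0, 0.82, -0.572, 0.004]
contact_force: [0.1, -0.9, -1.3]
finger_gap: 0.433
gripper_force: 40.2
```

```bash
cat > held.py <<'E'
from h import *
def held(n='side',x0=-70,x1=60):
    p,R,o=pose(); im,d=ctrl.capture(n); p2,_,_=pose(); p=(p+p2)/2; cv2.imwrite(f'pics/held_{n}.png',im[:,:,::-1])
    q=R.inv().apply(pts(n,d).reshape(-1,3)-p)*1000; m=(abs(q[:,1])<30)&(abs(q[:,2]+4)<13)
    for x in range(x0,x1,8):
        k=m&(q[:,0]>x)&(q[:,0]<=x+8)
        if k.sum()>8: print(x,k.sum(),'y',np.round(np.percentile(q[k,1],[2,50,98]),1),'z',np.round(np.median(q[k&(abs(q[:,1])<15),2]),1))
    k=m&(abs(q[:,1])<15); print('x ext',np.round(np.percentile(q[k,0],[0,1,99,100]),1))
E
python3 - <<'E'
from held import *
held(); frac([.55,-.36,.21],Rt(-4.6,27.4))
E
```

```text
-62 95 y [-18.1   2.5  20.2] z -3.7
-54 51 y [-17.4  -0.1  21.3] z -5.2
-46 65 y [-17.7   3.6  20.7] z -5.0
-38 58 y [-16.9   1.4  20. ] z -4.6
-30 73 y [-17.1   1.4  21.1] z -5.1
-22 43 y [-17.4   4.2  20.5] z -4.6
-14 91 y [-22.4   1.8  27. ] z -4.9
-6 57 y [-27.1   0.7  27.1] z -4.8
2 55 y [-16.4   0.4  18.4] z -4.5
10 49 y [-14.7   1.7  19.4] z -4.8
18 49 y [-15.8   0.8  18.9] z -4.4
26 49 y [-17.   -0.4  18.1] z -4.8
34 27 y [-14.5   3.1  17.4] z -4.3
x ext [-59.  -58.4  37.1  37.8]
t 10.6 pos [ 0.5272 -0.4445  0.1532] gap 0.438 F [ 0.1 -0.9 -0.7] q [-0.75  0.33  1.1   0.    1.71  2.04]
shift [-0.2378 -0.1688 -0.1892] turn [ 0.1724  0.2686 -0.7105]
```

Request:
carry_out(series=[-0.03, -0.02, -0.15, 0.02, 0.03, -0.08, 0.6, -0.1, -0.07, -0.2, 0.04, 0.06, -0.16, 0.6, -0.16, -0.1, -0.2, 0.06, 0.09, -0.24, 0.6, -0.22, -0.14, -0.2, 0.08, 0.12, -0.32, 0.6, -0.238, -0.169, -0.2, 0.1, 0.15, -0.4, 0.6, -0.238, -0.169, -0.2, 0.12, 0.18, -0.48, 0.6, -0.238, -0.169, -0.2, 0.14, 0.21, -0.56, 0.6, -0.238, -0.169, -0.2, 0.155, 0.235, -0.63, 0.6])

```text
clock: 11.27
ee_pos: [0.5495, -0.3586, 0.2099]
orientation: [0.004, 0.97, -0.141, 0.197]
contact_force: [-0.4, 0.8, -0.8]
finger_gap: 0.432
gripper_force: 40.4
```

```bash
python3 - <<'E'
from h import *
frac([.5699,-.2805,.1584],Rt(-4.6,27.4))
E
```

```text
t 11.2667 pos [ 0.5495 -0.3586  0.2099] gap 0.432 F [-0.4  0.8 -0.8] q [-0.74 -0.08  1.49  0.21  1.4   1.12]
shift [-0.0764 -0.2604  0.1678] turn [ 0.0258  0.0509 -0.127 ]
```

Request:
carry_out(series=[-0.02, -0.12, 0.0, 0.013, 0.025, -0.06, 0.6, -0.05, -0.2, 0.06, 0.026, 0.05, -0.127, 0.6, -0.076, -0.26, 0.13, 0.026, 0.05, -0.127, 0.6, -0.076, -0.26, 0.165, 0.026, 0.05, -0.127, 0.6, -0.076, -0.26, 0.165, 0.026, 0.05, -0.127, 0.6, -0.076, -0.26, 0.165, 0.026, 0.05, -0.127, 0.6, -0.076, -0.26, 0.165, 0.026, 0.05, -0.127, 0.6])

```text
clock: 11.85
ee_pos: [0.5709, -0.283, 0.1627]
orientation: [0.011, 0.971, -0.042, 0.237]
contact_force: [-0.2, -0.2, -0.4]
finger_gap: 0.433
gripper_force: 40.4
```

```bash
python3 - <<'E'
from held import *
held()
frac([.5814,-.2814,.1362],Rt(-4.6,27.4))
E
```

```text
-62 71 y [-19.7  -1.8  19.2] z -4.8
-54 95 y [-19.6  -0.7  17.6] z -3.7
-46 91 y [-18.7  -1.8  17.7] z -3.5
-38 94 y [-19.1  -1.2  18.1] z -3.5
-30 95 y [-18.5  -1.3  19.1] z -4.3
-22 73 y [-18.9  -3.5  19.6] z -2.9
10 21 y [-17.   -0.9   8. ] z -3.3
18 74 y [-13.3   3.5  20.6] z -3.4
26 81 y [-12.7   3.7  21.2] z -3.2
34 12 y [-12.    2.3  18.2] z -3.3
x ext [-60.3 -59.7  35.1  35.4]
t 11.9 pos [ 0.571  -0.2832  0.1634] gap 0.431 F [ 0.2 -0.5 -0.2] q [-0.64 -0.19  1.69  0.26  1.24  0.98]
shift [-0.0117 -0.0092  0.096 ] turn [ 0.0028 -0.0008 -0.0037]
```

```bash
python3 - <<'E'
from h import *
frac([.5835,-.2816,.1350],Rt(-4.6,27.4))
E
```

```text
t 11.9 pos [ 0.571  -0.2832  0.1634] gap 0.431 F [ 0.2 -0.5 -0.2] q [-0.64 -0.19  1.69  0.26  1.24  0.98]
shift [-0.0074 -0.0091  0.1028] turn [ 0.0028 -0.0008 -0.0037]
```

Request:
carry_out(series=[-0.007, -0.009, 0.05, 0.003, -0.001, -0.003, 0.6, -0.007, -0.009, 0.085, 0.003, -0.001, -0.003, 0.6, -0.007, -0.009, 0.1, 0.003, -0.001, -0.003, 0.6, -0.007, -0.009, 0.102, 0.003, -0.001, -0.003, 0.6, -0.007, -0.009, 0.102, 0.003, -0.001, -0.003, 0.6, -0.007, -0.009, 0.102, 0.003, -0.001, -0.003, 0.6])

```text
clock: 12.4
ee_pos: [0.5833, -0.2806, 0.1343]
orientation: [0.009, 0.971, -0.039, 0.236]
contact_force: [0.0, -0.3, 0.6]
finger_gap: 0.429
gripper_force: 40.4
```

```bash
python3 - <<'E'
from h import *
frac([.5872,-.2819,.1279],Rt(-4.6,27.4))
E
```

```text
t 12.4 pos [ 0.5833 -0.2806  0.1343] gap 0.429 F [ 0.  -0.3  0.6] q [-0.63 -0.15  1.71  0.26  1.18  0.97]
shift [0.0021 0.0034 0.0251] turn [-0.0009  0.0008 -0.0004]
```

Request:
carry_out(series=[0.002, 0.003, 0.008, 0, 0, 0, 0.6, 0.002, 0.003, 0.015, 0, 0, 0, 0.6, 0.002, 0.003, 0.018, 0, 0, 0, 0.6, 0.002, 0.003, 0.018, 0, 0, 0, 0.6])

```text
clock: 12.73
ee_pos: [0.5861, -0.2817, 0.1295]
orientation: [0.009, 0.971, -0.039, 0.236]
contact_force: [0.4, 0.9, -0.3]
finger_gap: 0.432
gripper_force: 40.4
```

Request:
carry_out(series=[0, 0, 0.002, 0, 0, 0, 0.6, 0, 0, 0.004, 0, 0, 0, 0.6, 0, 0, 0.004, 0, 0, 0, 0.6])

```text
clock: 12.98
ee_pos: [0.5867, -0.2818, 0.129]
orientation: [0.009, 0.971, -0.039, 0.236]
contact_force: [-0.6, 0.3, 0.1]
finger_gap: 0.432
gripper_force: 41.0
```

Request:
carry_out(series=[0, 0, 0.002, 0, 0, 0, 0.6, 0, 0, 0.003, 0, 0, 0, 0.6, 0, 0, 0.003, 0, 0, 0, 0.6])

```text
clock: 13.23
ee_pos: [0.5868, -0.2818, 0.1289]
orientation: [0.009, 0.971, -0.039, 0.236]
contact_force: [-6.6, 1.8, 5.2]
finger_gap: 0.435
gripper_force: 42.7
```

```bash
python3 - <<'E'
from chk import *
print(pose()[2]['contact_force'])
rel('e',range(-70,80,6),('side',))
E
```

```text
[-6.63284609  1.78419435  5.18903348]
side
-70 67 z [-0.5  0.9  2.1]
-64 58 z [1.5 4.1 6.8]
-58 70 z [ 6.6  9.1 11.3]
-52 71 z [6.4 7.5 9. ]
-46 70 z [6.3 7.3 9. ]
-40 71 z [5.7 7.2 8.5]
-34 66 z [5.9 7.4 8.8]
-28 77 z [ 7.8 10.2 13.5]
-22 84 z [13.5 15.6 17.6]
-16 95 z [12.7 14.1 15.8]
-10 87 z [12.6 14.1 16.3]
-4 93 z [12.8 14.1 16.3]
2 88 z [12.4 14.  16.1]
8 92 z [12.6 15.4 18.1]
14 82 z [12.2 13.7 15.1]
20 40 z [12.1 13.6 15.6]
50 11 z [12.8 14.  14.8]
56 23 z [12.2 13.7 15.1]
62 23 z [13.6 14.6 15.5]
68 18 z [ 8.5 12.6 14. ]
74 27 z [6.5 7.3 9.1]
```

Request:
carry_out(series=[0, 0, -0.002, 0, 0, 0, 0.6, 0, 0, -0.002, 0, 0, 0, 0.6, 0, 0, -0.002, 0, 0, 0, -0.1, 0, 0, -0.002, 0, 0, 0, -0.3, 0, 0, -0.002, 0, 0, 0, -0.3, 0, 0, -0.002, 0, 0, 0, -0.3, 0, 0, -0.002, 0, 0, 0, -0.3])

```text
clock: 13.87
ee_pos: [0.5868, -0.2817, 0.1281]
orientation: [0.009, 0.971, -0.039, 0.236]
contact_force: [-0.0, -1.1, 0.2]
finger_gap: 0.65
gripper_force: 0.0
```

Request:
carry_out(series=[0, 0, -0.05, 0, 0, 0, -0.3, 0, 0, -0.12, 0, 0, 0, -0.3, 0, 0, -0.22, 0, 0, 0, -0.3, 0, 0, -0.3, 0, 0, 0, -0.3, 0, 0.05, -0.35, 0, 0, 0, -0.3, 0, 0.18, -0.35, 0, 0, 0, -0.3, 0, 0.32, -0.35, 0, 0, 0, -0.3, 0, 0.46, -0.35, 0, 0, 0, -0.3])

```text
clock: 14.53
ee_pos: [0.5277, -0.4162, 0.2227]
orientation: [0.009, 0.971, -0.038, 0.237]
contact_force: [0.8, 1.0, 0.5]
finger_gap: 0.65
gripper_force: 0.0
```

Request:
carry_out(series=[0, 0.14, 0, 0, 0, 0, -0.3, 0, 0.28, 0, 0, 0, 0, -0.3, 0, 0.4, 0, 0, 0, 0, -0.3, 0, 0.4, 0, 0, 0, 0, -0.3, 0, 0.4, 0, 0, 0, 0, -0.3, 0, 0.4, 0, 0, 0, 0, -0.3])

```text
clock: 15.03
ee_pos: [0.5182, -0.5342, 0.2207]
orientation: [0.008, 0.971, -0.039, 0.236]
contact_force: [0.0, -0.3, 0.1]
finger_gap: 0.653
gripper_force: 0.0
```

```bash
python3 - <<'E'
from chk import *
print(pose()[0])
rel('f',range(-70,80,70))
Rm=Rt(-4.6,27.4); bh=np.array([.5587,-.2793,.103]); out=[]
for n in('side','top'):
    Z=np.load(f'pics/f_{n}.npz'); b=Rm.inv().apply(pts(n,Z['d']).reshape(-1,3)-bh)*1000*[1,1,-1]
    def step(x0,s):
        k=(abs(b[:,1])<16)&(abs(b[:,0]-x0)<9)&(abs(b[:,2])<25); x,z=b[k,0],b[k,2]; t=np.arange(x0-6,x0+6,.25)
        c=[((z-np.where((x-q)*s>0,np.median(z[(x-x0)*s>5]),np.median(z[(x-x0)*s<-5])))**2).mean() for q in t]; return round(t[int(np.argmin(c))],2)
    print(n,'Atail',step(-133,1),'Btail',step(-96,1),'Ctail',step(-60,1),'Dtail',step(-23,1),'Dhead',step(73,-1))
    for x0,x1,zl in((-130,-101,-10),(-93,-63,-4),(-55,-27,3),(-18,20,10),(30,68,10)):
        k=(b[:,0]>x0)&(b[:,0]<x1)&(abs(b[:,1])<26)&(b[:,2]>zl)&(b[:,2]<zl+9); print(' y',x0,np.round(np.percentile(b[k,1],[2,50,98]),1),'mid',np.percentile(b[k,1],[2,98]).mean().round(1),'z',np.median(b[k&(abs(b[:,1])<15),2]).round(1))
    im=Z['im']; c=im[150:275,180:300] if n=='side' else im[125:250,170:290]; out.append(cv2.resize(c,None,fx=3.3,fy=3.3,interpolation=cv2.INTER_CUBIC))
cv2.imwrite('pics/fin.png',np.hstack(out)[:,:,::-1])
E
```

```text
[ 0.51820521 -0.53420417  0.22070662]
side
-70 879 z [ 3.3  8.6 15.1]
0 685 z [12.4 13.9 15.7]
70 126 z [ 7.1  9.  11. ]
top
-70 573 z [ 1.8  7.6 13.9]
0 802 z [10.9 12.6 14.5]
70 285 z [ 4.9  7.4 11.5]
side Atail -136.5 Btail -95.5 Ctail -60.5 Dtail -23.75 Dhead 71.5
 y -130 [-18.7  -0.4  18.5] mid -0.1 z -6.1
 y -93 [-18.5   0.4  18.9] mid 0.2 z 0.7
 y -55 [-19.5  -1.   17.6] mid -1.0 z 7.3
 y -18 [-18.5   0.1  19.2] mid 0.4 z 14.1
 y 30 [-14.5   9.4  22.1] mid 3.8 z 13.8
top Atail -135.0 Btail -98.0 Ctail -61.25 Dtail -24.75 Dhead 72.5
 y -130 [-19.3  -1.   17.5] mid -0.9 z -7.5
 y -93 [-18.3  -0.5  17.8] mid -0.2 z -0.8
 y -55 [-19.7  -1.7  17.5] mid -1.1 z 6.2
 y -18 [-19.2  -0.   19.3] mid 0.1 z 12.9
 y 30 [-19.5  -0.2  18.8] mid -0.4 z 12.6
  return _methods._mean(a, axis=axis, dtype=dtype,
  ret = ret.dtype.type(ret / rcount)
```

View pics/fin.png

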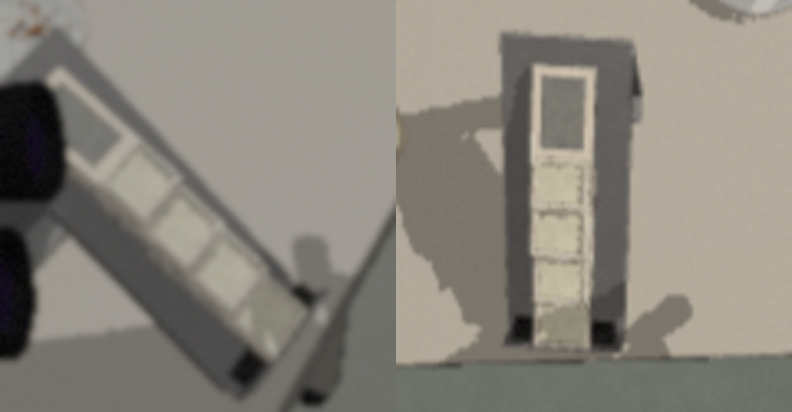

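The last view shows all four mailers in line: labels at crop rows 185, 233, 280 and 320 in the top view, flush, about 37 mm apart. The arm is clear of them.

```bash
python3 -c "
from rig import ctrl
print(ctrl.hand_in())"
```

```text
the job is handed in; nothing more can be done
None
```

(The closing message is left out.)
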